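# Seat the keyed die in the dial press and index it under the ram

### The arm

A 6-joint arm with a two-finger parallel gripper is mounted at the origin on the work surface. World frame = base frame: x ahead of the robot, y to its left, z up, the work surface at z = 0. Lengths are in m, angles in degrees, forces in N, time in s.
With the tool pointing down it reaches from about 0.4 to 0.825 m from the base axis. Payload 7 kg.
Tool frame: the origin (TCP) lies on the centre line of the jaws, within the pads' length; the fingertips stand 8 mm ahead of it and the grasp point (between the pads) lies 11 mm behind it; z points along the fingers, y is the line along which they close (so a half turn about z gives the same grasp; the last joint's range is limited). The gripper opens to 88 mm and grips with 3 to 60 N. Pads are 19 mm wide; open, the fingers measure 130 mm over their backs; the gripper's body (78 mm by 193 mm) begins 47 mm behind the grasp point.
Start: joints at [92.252, 20.546, 0.682, 0, -70.136, -16.507], TCP at [0.166, 0.654, 0.235] pointing down, gripper open.
Joint ranges: [-176.03, 176.03], [-82.01, 121.73], [-58.28, 71.71], [-173.87, 95.51], [-174.79, -0.11], [-173.66, 173.66]. Speed limits (degrees/s): [136.94, 136.94, 172.46, 180, 180, 180].

### API

Orientations are given as [roll, pitch, yaw] about the fixed x, y, z axes, in that order (R = Rz(yaw) Ry(pitch) Rx(roll)).
In Python, from plant import telemetry, viewer, close_job, models gives the robot as it stands.
- The arm moves only by the shell command python3 -m handwheel 'ROWS' [FORCE]. ROWS is JSON, a list of rows, each an object with "grip": the closure, from -1 (fully open) to 1 (shut); "travel": the shift along the tool's x, y, z as a fraction of full scale, a list of three; "spin": the turn about the tool's z as a fraction of full scale. A call has 1 to 8 rows; each row shifts and turns the commanded pose from where the row before left it, along the tool's axes as they then stand; what a row does not reach is not made up. Full scale, the value 1, is 0.025 m for a shift and 5 degrees for a turn. A row lasts 1/8 s, in which the tool goes at most 62.5 mm and 10.7 degrees, less where a joint would pass 70% of its speed; a pose out of reach is approached as far as the arm can. A call with a number of a shift or a turn outside -1 to 1 is refused whole. A call with a gripper value outside its range is refused whole. The fingers move at their own pace and stop on an object; FORCE is the grip in N (left out, the last holds). Time passes only in rows, so rows that do not move let the fingers close. It gives the time, the measured TCP pose, the force, the opening and the grip force at its end, in the units of the state.
- telemetry.get_state(): the state, without advancing time (a new reading comes with each control period).
- viewer.capture(name): name is "scene" or "side" or "wrist"; returns the picture (400x640x3 uint8, red, green, blue); there is no depth.
- viewer.calibration(name): a dict with "fx", "fy", "cx", "cy" (pixels), "T" (4x4, takes a point from camera to world coordinates); the wrist camera has in their place "T_tool_cam" (4x4, takes a point from camera to tool coordinates, whose origin is the TCP and whose axes are the flange's). Camera axes: x right, y down, z forward; pixel columns grow to the right and rows downward; lengths in m; the calibration is good to about 2 mm. The wrist camera is an equidistant fisheye: a pixel r from the principal point sees the ray r / f radians off the axis. A picture is of the moment at which its call begins: read the wrist's pose just before it. calibration takes no time and is no camera call.
- close_job(): hands the job in; it is judged then, once.
Trained networks look in the newest picture that a camera, given by its name, has taken for a name from the list of things; names that differ only in an ending like _2 or _b are one class to them, and where a whole thing is asked for, a point or a joint stands for the part that bears it (a point fixed in the world has none). Each returns a list of dicts, best first, with "p" (0 to 1); they miss things now and then, are a little off and sometimes report something else, mostly with a low value. They report only what shows in the picture. A call takes as long as a camera call. They do not tell look-alikes from the thing itself.
- models.find_in(camera, thing): "position" ([column, row] in pixels, amid what is visible of it).
The state is a dict: "time_s": time; "joints": joint angles; "qd": joint speeds; "joint_torque": joint torques, N m; "tcp_pos": TCP position; "eef_rot": TCP orientation; "contact_force": force on the tool from outside, world axes, zero at the start; "moment": the same for the moment, N m; "gripper_width": finger opening in m; "gripper_force": force on a finger pad.
Only numpy, scipy, OpenCV 4.12 (cv2) and the standard library are available. Lean on these libraries where they do the work, as an engineer would, in place of code of your own. Each camera call takes 0.05 s, during which the arm holds its last target. There are 200 camera calls.

### The job

The crimping die has been stood in its holder on the press's dial plate, but its keys lie across the slot: nudge it round in place (the red-sleeved arms are there to push on) until the keys find the slot and it drops fully home, flat on the holder, never lifting it out. Then turn the dial plate (it has black posts to push on) the shorter way round until the die is centred under the ram, and leave it there. Do not disturb the tin, flask or beaker standing by.

Things in the scene. Friction and masses are not known exactly. Their poses are not given: they have to be found in the camera images.
- die: Loose crimping die, 0.44-0.72 kg: aluminium round body 56 mm across, 36 mm high, flat closed top; below it a steel stem 29.6 mm in diameter, 50 mm long, with two opposite brass keys in line with the arms (58 mm across both, 18 mm wide, reaching 22 mm down from the body). Origin on the axis at the body's underside (seating face); x along arms and keys, z up. Half-turn symmetric.
- die_seat (a point): Same point and axes as die. At the start the stem's foot already stands in the bore and the keys lie on the holder's top: this point is 22 mm above mouth, x 0.4 to 1.57 rad out of line with the slot, either way. About 1 N at an arm turns it in the oiled bore; within about 0.05 rad of the slot it drops 22 mm by its weight (or a light press on top) until level with mouth.
- arm1 (a point): Centre of the red sleeve on one of the die's two straight arms, 52 mm from the die's axis on its +x side. Arms: round, 12 mm (sleeves 13.6 mm thick, from 37 to 67 mm out), centre line 15 mm above the body's underside.
- arm2 (a point): As arm1, on the opposite arm (-x side of the die).
- mouth (a point): Keyed holder: bright steel block 78 x 78 mm, 52 mm high, fixed on the dial plate and turning with it. This point is the bore's centre level with the block's flat top, 112 mm above the worktop; z up, x along the slot, which runs right across the block and points away from the dial's axis, 70 mm off. Bore 31 mm, slot 21 mm wide, both 52 mm deep.
- dial (a joint): Dial plate: aluminium disc 240 mm in diameter, top 60 mm up, turning either way without stops on a vertical axis (rad, counter-clockwise from above positive; 0 at every start, so it does not tell where the holder stands). Friction-braked: about 7 N at a post moves it, it stays where left. Two low nests (to 84 mm up) sit 120 and 240 degrees from the holder.
- post1 (a point): Centre of the top of an upright black turning post on the dial plate: 16 mm in diameter, rising 60 mm from the disc to 120 mm above the worktop, 105 mm from the dial's axis, 60 degrees counter-clockwise (from above) of the holder.
- post2 (a point): As post1: the post directly opposite the holder (180 degrees).
- post3 (a point): As post1: the post 60 degrees clockwise (from above) of the holder.
- ram (a point): Centre of the lower face of the press's fixed vertical ram (steel punch 42 mm in diameter), 190 mm above the worktop, 70 mm from the dial's axis; it hangs from an overarm 75 mm wide whose underside is 252 mm up. The seated die's top is 148 mm up and passes below.
- press: Blue hydraulic bench press, fixed. Origin on the worktop under the dial's axis; +y points from there to the ram and on to the blue pump housing (x -75 to 75, y 195 to 355 mm, 252 mm high). Overarm from y 50 to 340 mm, ram cylinder up to 400 mm high; a pump lever rises behind. Bed plate 20 mm thick, x -125 to 125, y -125 to 205 mm.
- flask_mid (a point): Bystander: aluminium flask with green label, 60 mm in diameter, 125 mm tall, standing; point 60 mm up on its axis.
- tin_mid (a point): Bystander: ribbed steel tin with black lid, 82 mm in diameter, 92 mm tall, standing; point 45 mm up on its axis.
- beaker_mid (a point): Bystander: glass beaker of capped tubes, 76 mm in diameter, 96 mm tall, standing; point 40 mm up on its axis.
Not all that is in view belongs to the job. Leave any orange or purple look-alike of the die alone.

How it is judged (in metres and radians):
On the way, in this order (a step that is already met when the one before it is completed fails the run):
1. the die is keyed home: keys in the slot, body flat on the holder (z of die_seat in the frame of mouth between -0.003 and 0.002 m and horizontal distance between die_seat and mouth below 0.003 m and angle between the x axis of die_seat and the x axis of mouth, either way round below 0.09 rad and angle between die_seat's own z axis and vertical below 0.05 rad), for 0.2 s.
2. the seated die is under the ram (all of step 1 and horizontal distance between die_seat and ram below 0.006 m), for 0.2 s.
At the end, for the whole second after the job is handed in: The die sits fully home in its holder (seating face within 2 mm of the holder's top, axis within 3 mm of the bore, arms in line with the slot), its axis is within 6 mm of the ram's axis, and die and dial are at rest (all of step 2 and linear speed of die below 0.01 m/s and velocity of joint dial between -0.03 and 0.03 rad/s); the robot touches nothing.
It fails at once if the die is lifted more than 10 mm above where it stood, out of its holder (z of die_seat in the frame of mouth above 0.032 m).
It fails at once if the dial is turned the longer way round, carrying the holder past the point opposite the ram (starts within 0.4 rad of that point may go either way) (x of mouth in the frame of press between -0.004 and 0.004 m and y of mouth in the frame of press below -0.05 m and distance of mouth from where it was at the start of the episode above 0.03 m).
It fails at once if the tin, flask or beaker is shifted more than 20 mm or tipped (distance of any of flask_mid, tin_mid, beaker_mid from where it was at the start of the episode above 0.02 m or angle between any of flask_mid, tin_mid, beaker_mid's own z axis and vertical above 0.3 rad).
It also fails if it takes over 61 s, if anything falls off the work surface, if the arm or the gripper's body presses on something with over 40 N, if the wrist force passes 120 N, or if a joint passes its speed limit or range.

## Working session

There is one attempt and no reset: what is moved stays moved. The work goes in short steps, Python scripts to look and compute and a shell command to move; the robot and the scene stay as the last step left them, time stands still between calls to the robot, and variables do not carry over. Pictures are saved under pics/ and viewed, at most 10 in all, crops included, and the job is handed in when it is done.

```bash
mkdir -p pics; ls; cat > h.py <<'E'
import numpy as np, cv2
from plant import telemetry, viewer, models
from scipy.spatial.transform import Rotation as R
def snap(c,name):
    im=viewer.capture(c); cv2.imwrite(f'pics/{name}.png',cv2.cvtColor(im,cv2.COLOR_RGB2BGR)); return im
def ray(cam,px,tool=None):
    c=viewer.calibration(cam); u=np.array(px,float)
    if cam=='wrist':
        d=(u-[c['cx'],c['cy']])/[c['fx'],c['fy']]; th=np.hypot(*d); k=np.sin(th)/max(th,1e-9)
        v=np.array([d[0]*k,d[1]*k,np.cos(th)]); T=tool@np.array(c['T_tool_cam'])
    else:
        v=np.array([(u[0]-c['cx'])/c['fx'],(u[1]-c['cy'])/c['fy'],1]); T=np.array(c['T'])
    return T[:3,3],T[:3,:3]@v
def at_z(cam,px,z,tool=None):
    o,d=ray(cam,px,tool); return o+d*(z-o[2])/d[2]
def proj(cam,p,tool=None):
    c=viewer.calibration(cam); T=np.array(c['T']) if cam!='wrist' else tool@np.array(c['T_tool_cam'])
    q=T[:3,:3].T@(np.array(p)-T[:3,3])
    if cam=='wrist':
        th=np.arctan2(np.hypot(q[0],q[1]),q[2]); n=np.hypot(q[0],q[1]); s=th/max(n,1e-9)
        return np.array([c['cx']+c['fx']*q[0]*s,c['cy']+c['fy']*q[1]*s])
    return np.array([c['cx']+c['fx']*q[0]/q[2],c['cy']+c['fy']*q[1]/q[2]])
def tool():
    s=telemetry.get_state(); T=np.eye(4); T[:3,:3]=R.from_euler('xyz',s['eef_rot'],degrees=True).as_matrix(); T[:3,3]=s['tcp_pos']; return T
E
python3 - <<'E'
from h import *
print(telemetry.get_state()); T=tool(); print(T)
Z=dict(die=.15,die_seat=.134,arm1=.149,mouth=.112,post1=.12,ram=.19,press=0,flask_mid=.06,tin_mid=.045,beaker_mid=.04)
for c in ['scene','side','wrist']:
    snap(c,c+'0'); print(c, np.array(viewer.calibration(c).get('T',0)).round(3).tolist())
    for n,z in Z.items():
        for r in models.find_in(c,n)[:5]:
            if r['p']>.2: print(c,n,round(r['p'],2),np.round(r['position']),at_z(c,r['position'],z,T).round(3))
E
```

```text
pics
{'time_s': 0.0, 'joints': array([ 9.22525237e+01,  2.05924667e+01,  6.33248761e-01, -2.12405673e-02,
       -7.01336059e+01, -1.65074744e+01]), 'qd': array([ 0.14146698,  0.07340557, -0.07759591, -0.00526996, -0.05164342,
        0.03601629]), 'joint_torque': array([-1.03747429e-04, -5.82715166e+01,  2.93062019e+01,  6.99736163e+00,
        6.87495005e-03, -1.51219219e-04]), 'tcp_pos': array([0.16610412, 0.65375807, 0.2336035 ]), 'eef_rot': array([ 1.79905328e+02, -7.23347359e-03, -1.42621790e+01]), 'contact_force': array([ 0.49569074, -0.31219461,  0.32982792]), 'moment': array([ 0.04193443,  0.00897434, -0.04655571]), 'gripper_force': 0.0, 'gripper_width': 0.08758487227146185}
[[ 9.69178557e-01 -2.46359176e-01 -2.84711606e-04  1.66104122e-01]
 [-2.46359308e-01 -9.69177190e-01 -1.63251043e-03  6.53758065e-01]
 [ 1.26247930e-04  1.65233546e-03 -9.99998627e-01  2.33603500e-01]
 [ 0.00000000e+00  0.00000000e+00  0.00000000e+00  1.00000000e+00]]
scene [[0.545, 0.585, -0.601, 1.118], [0.838, -0.386, 0.385, -0.435], [-0.007, -0.713, -0.701, 0.789], [0.0, 0.0, 0.0, 1.0]]
scene die 0.9
[... 1876 characters left out ...]
.95 [396. 277.] [ 0.476 -0.422  0.149]
side arm1 0.94 [357. 162.] [ 0.735 -0.071  0.149]
side arm1 0.92 [176. 206.] [0.254 0.098 0.149]
side arm1 0.71 [316. 295.] [ 0.322 -0.345  0.149]
side mouth 0.87 [288. 197.] [ 0.511 -0.027  0.112]
side post1 0.77 [287. 201.] [ 0.494 -0.046  0.12 ]
side ram 0.84 [239. 143.] [0.507 0.184 0.19 ]
side press 0.83 [234. 145.] [0.654 0.461 0.   ]
side flask_mid 0.86 [334. 251.] [ 0.497 -0.221  0.06 ]
side tin_mid 0.64 [384. 194.] [ 0.79  -0.141  0.045]
side beaker_mid 0.95 [363. 233.] [ 0.617 -0.212  0.04 ]
wrist 0
wrist die 0.97 [597.  33.] [0.275 0.329 0.15 ]
wrist die_seat 0.57 [596.  30.] [0.281 0.309 0.134]
wrist arm1 0.81 [594.  29.] [0.279 0.331 0.149]
```

```bash
python3 - <<'E'
import cv2
a=cv2.imread('pics/scene0.png'); b=cv2.imread('pics/side0.png')
cv2.imwrite('pics/scene_c.png',cv2.resize(a[60:260,200:500],(800,533),interpolation=cv2.INTER_CUBIC))
cv2.imwrite('pics/side_c.png',cv2.resize(b[80:280,160:460],(800,533),interpolation=cv2.INTER_CUBIC))
E
```

```text
(no output)
```

View pics/scene_c.png

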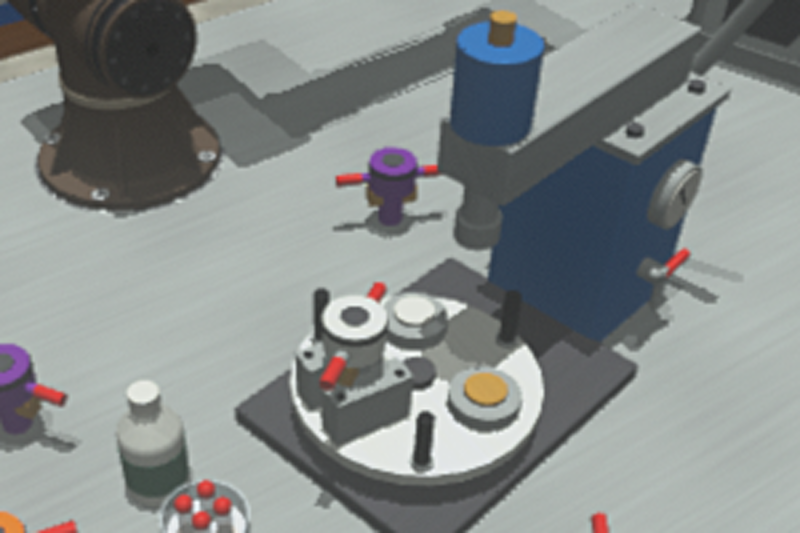

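View pics/side_c.png

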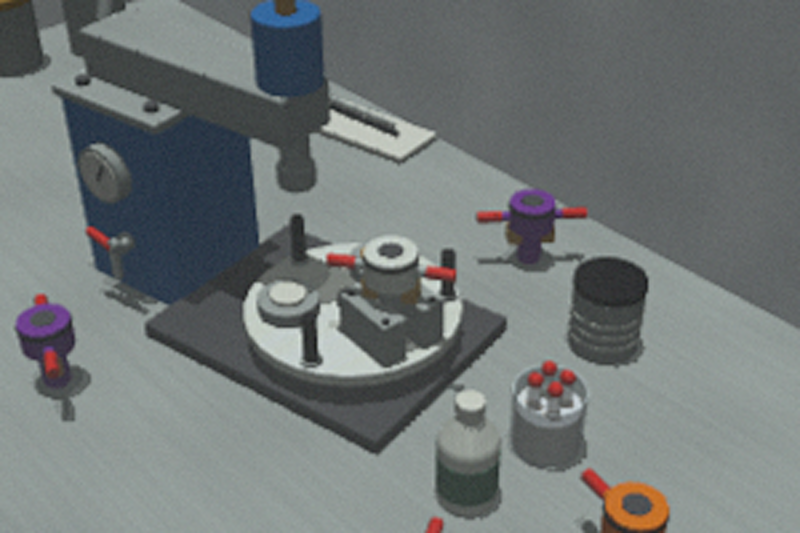

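The die is the silver-topped one on the dial, at scene about (333,180) and side about (306,176). The look-alikes are purple at scene (347,127) and (202,204), orange at (199,268), plus a loose one at (427,280). I'll triangulate the key points now.

```bash
python3 - <<'E'
from h import *
S=lambda u,v:(200+u*.375,60+v*.375); D=lambda u,v:(160+u*.375,80+v*.375)
pts=dict(dietop=(S(355,317),D(390,251),.170),armA=(S(333,371),D(440,272),.149),armB=(S(376,293),D(341,260),.149),
pL=(S(322,293),None,.12),pR=(S(512,294),None,.12),pN=(S(425,415),None,.12),
sA=(None,D(297,219),.12),sB=(None,D(447,253),.12),sC=(None,D(310,312),.12),ram=(S(477,238),D(296,182),.19),
flask=(S(144,390),D(470,400),.125),corner1=(S(243,410),D(378,445),.02),corner2=(S(635,367),D(150,325),.02),hub=(S(422,372),None,.075),
blkA=(S(405,372),D(403,360),.112),blkB=(S(325,402),None,.112))
for n,(a,b,z) in pts.items():
    print(n,*(at_z(c,p,z).round(3) for c,p in (('scene',a),('side',b)) if p is not None))
E
```

```text
dietop [ 0.568 -0.039  0.17 ] [ 0.566 -0.041  0.17 ]
armA [ 0.594 -0.079  0.149] [ 0.599 -0.08   0.149]
armB [0.533 0.008 0.149] [0.538 0.003 0.149]
pL [ 0.478 -0.014  0.12 ]
pR [0.579 0.135 0.12 ]
pN [ 0.657 -0.028  0.12 ]
sA [0.578 0.13  0.12 ]
sB [ 0.656 -0.031  0.12 ]
sC [ 0.483 -0.013  0.12 ]
ram [0.56  0.099 0.19 ] [0.558 0.1   0.19 ]
flask [ 0.504 -0.214  0.125] [ 0.505 -0.218  0.125]
corner1 [ 0.485 -0.111  0.02 ] [ 0.475 -0.124  0.02 ]
corner2 [0.652 0.25  0.02 ] [0.412 0.193 0.02 ]
hub [0.581 0.031 0.075]
blkA [ 0.6   -0.006  0.112] [ 0.508 -0.124  0.112]
blkB [ 0.592 -0.086  0.112]
```

```bash
python3 - <<'E'
import cv2
a=cv2.imread('pics/scene0.png'); b=cv2.imread('pics/side0.png')
c=cv2.resize(a[155:245,295:415],(800,600),interpolation=cv2.INTER_CUBIC)
d=cv2.resize(b[150:225,245:345],(800,600),interpolation=cv2.INTER_CUBIC)
cv2.imwrite('pics/cl1.png',c);cv2.imwrite('pics/cl2.png',d)
E
```

```text
(no output)
```

View pics/cl1.png

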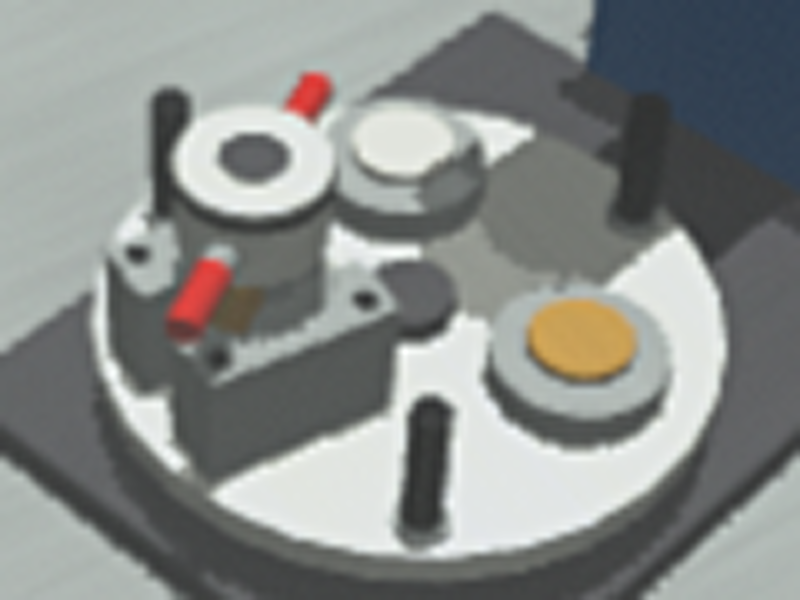

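View pics/cl2.png

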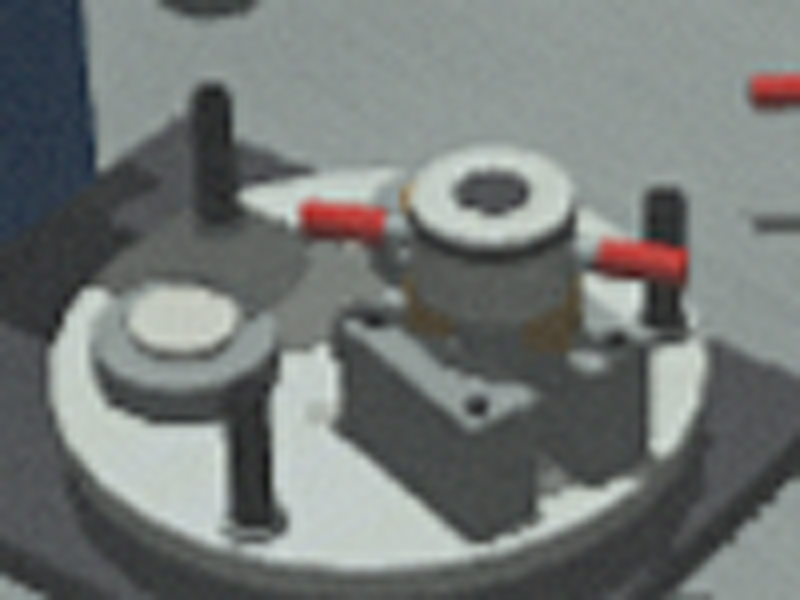

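The silver die is at (0.567, -0.040). The dial axis is at (0.572, 0.030), the holder at azimuth about -94°, the arms at about -54.5°, and the ram at (0.559, 0.0995), azimuth 100°. Each radius agrees with the given sizes. The plan is to turn the die about 39° clockwise, then the dial about 166° clockwise. First I go round and over the press at z of about 0.45.

```bash
python3 -m handwheel '[{"grip":-1,"travel":[0,0,-1],"spin":0},{"grip":-1,"travel":[0,0,-1],"spin":0},{"grip":-1,"travel":[0.75,0.985,-1],"spin":0},{"grip":-1,"travel":[0.75,0.985,-1],"spin":0},{"grip":-1,"travel":[0.75,0.985,-1],"spin":0},{"grip":-1,"travel":[0.75,0.985,-1],"spin":0},{"grip":-1,"travel":[0.75,0.985,-1],"spin":0},{"grip":-1,"travel":[0.75,0.985,-1],"spin":0}]'
python3 -m handwheel '[{"grip":-1,"travel":[0.75,0.985,-0.7],"spin":0},{"grip":-1,"travel":[0.75,0.985,0],"spin":0},{"grip":-1,"travel":[0.75,0.985,0],"spin":0},{"grip":-1,"travel":[0.75,0.985,0],"spin":0},{"grip":-1,"travel":[0.75,0.985,0],"spin":0},{"grip":-1,"travel":[0,0,0],"spin":0}]'
```

```text
time_s: 2.65
tcp_pos: [0.2392, 0.4822, 0.4356]
eef_rot: [-180.0, 0.0, -14.2]
contact_force: [0.7, 0.1, -0.3]
gripper_width: 0.0876
gripper_force: 0.0
time_s: 3.4
tcp_pos: [0.3001, 0.3383, 0.4517]
eef_rot: [180.0, 0.0, -14.4]
contact_force: [-0.7, 1.0, -0.5]
gripper_width: 0.0876
gripper_force: 0.0
```

```bash
python3 -m handwheel '[{"grip":-1,"travel":[0.76,0.97,0],"spin":0},{"grip":-1,"travel":[0.76,0.97,0],"spin":0},{"grip":-1,"travel":[0.76,0.97,0],"spin":0},{"grip":-1,"travel":[0.76,0.97,0],"spin":0},{"grip":-1,"travel":[0.76,0.97,0],"spin":0},{"grip":-1,"travel":[0.76,0.97,0],"spin":0},{"grip":-1,"travel":[0.76,0.97,0],"spin":0},{"grip":-1,"travel":[0.76,0.97,0],"spin":0}]'
python3 -m handwheel '[{"grip":-1,"travel":[0.76,0.97,0],"spin":0},{"grip":-1,"travel":[0.76,0.97,0],"spin":0},{"grip":-1,"travel":[0.76,0.97,0],"spin":0},{"grip":-1,"travel":[0.76,0.97,0],"spin":0},{"grip":-1,"travel":[0.98,0.8,0],"spin":0},{"grip":-1,"travel":[0.98,0.8,0],"spin":0},{"grip":-1,"travel":[0.8,0,0.5],"spin":0},{"grip":-1,"travel":[0.8,0,0.5],"spin":0}]'
python3 -m handwheel '[{"grip":-1,"travel":[0.7,-0.6,0.9],"spin":1},{"grip":-1,"travel":[0.5,-0.6,0.9],"spin":1},{"grip":-1,"travel":[0,0,0],"spin":1},{"grip":-1,"travel":[0,0,0],"spin":1},{"grip":-1,"travel":[0,0,0],"spin":1},{"grip":-1,"travel":[0,0,0],"spin":1},{"grip":-1,"travel":[0,0,0],"spin":1},{"grip":-1,"travel":[0,0,0],"spin":1}]'
python3 -m handwheel '[{"grip":-1,"travel":[0,0,0],"spin":1},{"grip":-1,"travel":[0,0,0],"spin":1},{"grip":-1,"travel":[0,0,0],"spin":1},{"grip":-1,"travel":[0,0,0],"spin":1},{"grip":-1,"travel":[0,0,0],"spin":1},{"grip":-1,"travel":[0,0,0],"spin":1},{"grip":-1,"travel":[0,0,0],"spin":1},{"grip":-1,"travel":[0,0,0],"spin":1}]'
```

```text
time_s: 4.4
tcp_pos: [0.399, 0.1143, 0.4511]
eef_rot: [179.9, 0.1, -14.2]
contact_force: [0.6, 0.7, -0.5]
gripper_width: 0.0875
gripper_force: 0.0
time_s: 5.4
tcp_pos: [0.5258, -0.058, 0.4253]
eef_rot: [180.0, 0.1, -14.3]
contact_force: [-0.4, -0.6, 0.3]
gripper_width: 0.0877
gripper_force: 0.0
time_s: 6.4
tcp_pos: [0.5627, -0.0369, 0.3806]
eef_rot: [179.9, 0.1, -54.4]
contact_force: [-0.2, -0.3, -0.2]
gripper_width: 0.0873
gripper_force: 0.0
time_s: 7.4
tcp_pos: [0.5627, -0.0369, 0.3806]
eef_rot: [179.9, -0.0, -94.4]
contact_force: [-0.3, -0.2, 0.2]
gripper_width: 0.0878
gripper_force: 0.0
```

```bash
python3 -m handwheel '[{"grip":-1,"travel":[0,0,0.8],"spin":1},{"grip":-1,"travel":[0,0,0.8],"spin":1},{"grip":-1,"travel":[0,0,0.8],"spin":1},{"grip":-1,"travel":[0,0,0.8],"spin":1},{"grip":-1,"travel":[0,0,0.8],"spin":0.8},{"grip":-1,"travel":[0,0,0],"spin":0}]'
python3 - <<'E'
from h import *
T=tool(); print(T.round(3).tolist()); im=snap('wrist','w1')
c=viewer.calibration('wrist'); print(c)
b=cv2.cvtColor(im,cv2.COLOR_RGB2BGR)
for p in [(.567,-.04,.170),(.597,-.08,.149),(.5355,.0055,.149),(.5785,.1325,.12),(.48,-.0135,.12),(.6565,-.03,.12),(.559,.0995,.19)]:
    q=proj('wrist',p,T); print(p,q.round(0)); cv2.circle(b,tuple(int(x) for x in q),4,(0,255,0),1)
cv2.imwrite('pics/w1m.png',b)
for n,z in dict(die=.15,arm1=.149,post1=.12).items():
    for r in models.find_in('wrist',n): print(n,round(r['p'],2),np.round(r['position']),at_z('wrist',r['position'],z,T).round(3))
E
```

```text
time_s: 8.15
tcp_pos: [0.5617, -0.0372, 0.2795]
eef_rot: [179.8, -0.1, -118.2]
contact_force: [-0.2, -0.4, -0.0]
gripper_width: 0.0877
gripper_force: 0.0
[[-0.472, -0.881, -0.004, 0.562], [-0.881, 0.472, -0.001, -0.037], [0.003, 0.004, -1.0, 0.28], [0.0, 0.0, 0.0, 1.0]]
{'fx': 309.70691628693146, 'fy': 309.70691628693146, 'cx': 319.10804979185434, 'cy': 199.16059883122657, 'T_tool_cam': array([[-5.74591272e-04, -9.66469264e-01, -2.56781680e-01,
         6.90837832e-02],
       [ 9.99999728e-01, -6.74328669e-04,  3.00359499e-04,
         3.49608881e-04],
       [-4.63443472e-04, -2.56781437e-01,  9.66469388e-01,
        -1.48472375e-01],
       [ 0.00000000e+00,  0.00000000e+00,  0.00000000e+00,
         1.00000000e+00]])}
(0.567, -0.04, 0.17) [311. 200.]
(0.597, -0.08, 0.149) [262. 172.]
(0.5355, 0.0055, 0.149) [363. 220.]
(0.5785, 0.1325, 0.12) [372. 314.]
(0.48, -0.0135, 0.12) [399. 171.]
(0.6565, -0.03, 0.12) [244. 234.]
(0.559, 0.0995, 0.19) [388. 324.]
die 0.91 [312. 194.] [ 0.566 -0.04   0.15 ]
die 0.85 [544. 212.] [0.341 0.103 0.15 ]
arm1 0.83 [308. 198.] [ 0.572 -0.039  0.149]
arm1 0.67 [544. 211.] [0.34  0.103 0.149]
post1 0.95 [346. 205.] [ 0.545 -0.007  0.12 ]
```

View pics/w1m.png

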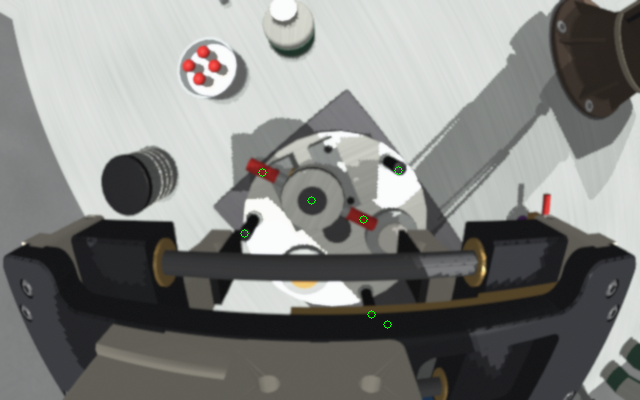

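The projected marks land on the die (312,200), the sleeves (262,170) and (363,219), and the posts, so the estimates hold. Now I lower the fingers beside the arms.

```bash
python3 -m handwheel '[{"grip":-1,"travel":[0,-0.24,0.9],"spin":0},{"grip":-1,"travel":[0,0,0.9],"spin":0},{"grip":-1,"travel":[0,0,0.9],"spin":0},{"grip":-1,"travel":[0,0,0.9],"spin":0},{"grip":-1,"travel":[0,0,0.9],"spin":0},{"grip":-1,"travel":[0,0,0.55],"spin":0},{"grip":-1,"travel":[0,0,0],"spin":0}]'
python3 -m handwheel '[{"grip":-1,"travel":[0,0,0],"spin":0.5},{"grip":-1,"travel":[0,0,0],"spin":0.5},{"grip":-1,"travel":[0,0,0],"spin":0.5},{"grip":-1,"travel":[0,0,0],"spin":0.5},{"grip":-1,"travel":[0,0,0],"spin":0.5},{"grip":-1,"travel":[0,0,0],"spin":0.5},{"grip":-1,"travel":[0,0,0],"spin":0.5},{"grip":-1,"travel":[0,0,0],"spin":0.5}]'
```

```text
time_s: 9.22
tcp_pos: [0.5677, -0.0406, 0.1554]
eef_rot: [180.0, -0.0, -118.2]
contact_force: [0.1, 0.2, 0.4]
gripper_width: 0.0879
gripper_force: 0.0
time_s: 10.22
tcp_pos: [0.5687, -0.0405, 0.1573]
eef_rot: [-179.9, 0.1, -138.3]
contact_force: [-0.2, 0.3, 0.0]
gripper_width: 0.0877
gripper_force: 0.2
```

```bash
python3 -m handwheel '[{"grip":-1,"travel":[0,0,0.2],"spin":0.5},{"grip":-1,"travel":[0,0,0],"spin":0.5},{"grip":-1,"travel":[0,0,0],"spin":0.5},{"grip":-1,"travel":[0,0,0],"spin":0.4},{"grip":-1,"travel":[0,0,0],"spin":0.4},{"grip":-1,"travel":[0,0,0],"spin":0.4},{"grip":-1,"travel":[0,0,0],"spin":0.4},{"grip":-1,"travel":[0,0,0],"spin":0.4}]'
python3 - <<'E'
from h import *
im=snap('side','s2'); im2=snap('scene','c2')
f=lambda i,y,x:cv2.resize(cv2.cvtColor(i[y:y+75,x:x+100],cv2.COLOR_RGB2BGR),(400,300),interpolation=cv2.INTER_CUBIC)
cv2.imwrite('pics/m2.png',np.hstack([f(im,150,245),f(im2,155,290)]))
E
```

```text
time_s: 11.22
tcp_pos: [0.5678, -0.0406, 0.1508]
eef_rot: [180.0, -0.0, -155.9]
contact_force: [0.8, -0.4, -0.8]
gripper_width: 0.0876
gripper_force: 0.0
```

View pics/m2.png

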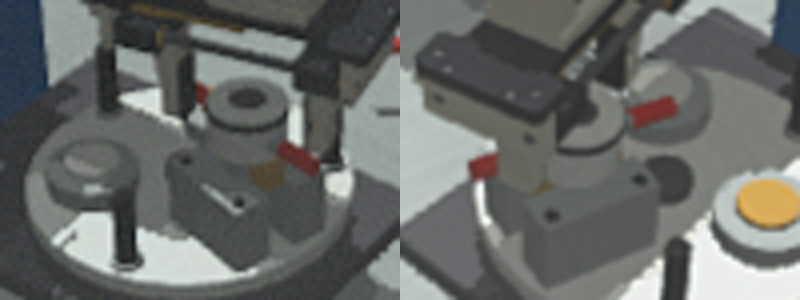

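The fingers are carrying the arms round, now about 10° short of the slot. I continue slowly.

```bash
python3 -m handwheel '[{"grip":-1,"travel":[0,0,0],"spin":0.4},{"grip":-1,"travel":[0,0,0],"spin":0.3},{"grip":-1,"travel":[0,0,0],"spin":0.3},{"grip":-1,"travel":[0,0,0],"spin":0.3},{"grip":-1,"travel":[0,0,0],"spin":0.3},{"grip":-1,"travel":[0,0,0],"spin":0.3},{"grip":-1,"travel":[0,0,0],"spin":0.3},{"grip":-1,"travel":[0,0,0],"spin":0.3}]'
python3 - <<'E'
from h import *
im=snap('side','s3'); im2=snap('scene','c3')
f=lambda i,y,x:cv2.resize(cv2.cvtColor(i[y:y+75,x:x+100],cv2.COLOR_RGB2BGR),(400,300),interpolation=cv2.INTER_CUBIC)
cv2.imwrite('pics/m3.png',np.hstack([f(im,150,245),f(im2,155,290)]))
E
```

```text
time_s: 12.32
tcp_pos: [0.5678, -0.0406, 0.1508]
eef_rot: [-180.0, 0.0, -168.4]
contact_force: [0.2, -0.7, 0.6]
gripper_width: 0.0877
gripper_force: 0.0
```

View pics/m3.png

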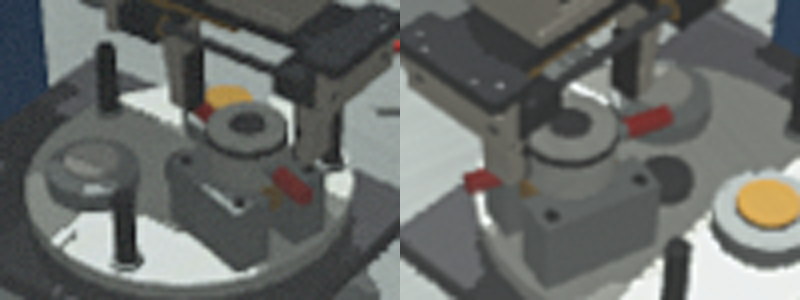

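The top looks a bit lower and the arms are almost in line, so I push a few degrees more.

```bash
python3 -m handwheel '[{"grip":-1,"travel":[0,0,0],"spin":0.3},{"grip":-1,"travel":[0,0,0],"spin":0.3},{"grip":-1,"travel":[0,0,0],"spin":0.3},{"grip":-1,"travel":[0,0,0],"spin":0},{"grip":-1,"travel":[0,0,0],"spin":0}]'
python3 - <<'E'
from h import *
T=tool()
im=snap('side','s4'); im2=snap('scene','c4'); 
f=lambda i,y,x:cv2.resize(cv2.cvtColor(i[y:y+75,x:x+100],cv2.COLOR_RGB2BGR),(400,300),interpolation=cv2.INTER_CUBIC)
cv2.imwrite('pics/m4.png',np.hstack([f(im,150,245),f(im2,155,290)]))
for z in (.17,.148): print(z,proj('side',(.567,-.04,z))-[245,150],proj('scene',(.567,-.04,z))-[290,155])
E
```

```text
time_s: 13.05
tcp_pos: [0.5679, -0.0406, 0.1508]
eef_rot: [-180.0, 0.0, -172.7]
contact_force: [0.1, 0.0, -0.2]
gripper_width: 0.0875
gripper_force: 0.0
0.17 [61.21170142 23.77912785] [42.60949808 23.78211652]
0.148 [61.27461004 30.46757479] [42.42120912 30.77341718]
```

View pics/m4.png

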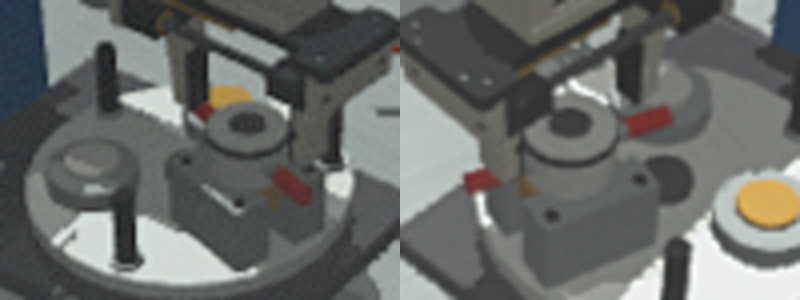

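Die top is now at side (61.5,30.5) and scene (42.8,30.5) in crop pixels. That matches the z = 0.148 projection, so it has dropped home. I'll raise, close the fingers and press lightly on top to be sure it is seated.

```bash
python3 -m handwheel '[{"grip":-1,"travel":[0,0,-0.7],"spin":0},{"grip":-1,"travel":[0,0,-0.5],"spin":0},{"grip":1,"travel":[0,0,0],"spin":-1},{"grip":1,"travel":[0,0,0],"spin":-1},{"grip":1,"travel":[0,0,0],"spin":-1},{"grip":1,"travel":[0,0,0],"spin":-1},{"grip":1,"travel":[0,0,0],"spin":0},{"grip":1,"travel":[0,0,0.3],"spin":0}]' 10
python3 -m handwheel '[{"grip":1,"travel":[0,0,0.3],"spin":0},{"grip":1,"travel":[0,0,0.1],"spin":0},{"grip":1,"travel":[0,0,0.08],"spin":0}]'
```

```text
time_s: 14.15
tcp_pos: [0.5683, -0.0405, 0.1737]
eef_rot: [-180.0, 0.1, -152.9]
contact_force: [-0.3, -1.0, -0.2]
gripper_width: 0.0329
gripper_force: 0.0
time_s: 14.52
tcp_pos: [0.5678, -0.0406, 0.161]
eef_rot: [180.0, -0.0, -152.8]
contact_force: [0.2, -0.1, 0.4]
gripper_width: 0.0035
gripper_force: 0.0
```

```bash
for i in 1; do python3 -m handwheel '[{"grip":1,"travel":[0,0,0.1],"spin":0},{"grip":1,"travel":[0,0,0],"spin":0}]'; python3 -m handwheel '[{"grip":1,"travel":[0,0,0.08],"spin":0},{"grip":1,"travel":[0,0,0],"spin":0}]'; done
```

```text
time_s: 14.78
tcp_pos: [0.5678, -0.0406, 0.1587]
eef_rot: [180.0, -0.0, -152.8]
contact_force: [1.1, -0.1, 1.0]
gripper_width: 0.0004
gripper_force: 0.0
time_s: 15.02
tcp_pos: [0.5678, -0.0406, 0.1567]
eef_rot: [180.0, -0.0, -152.8]
contact_force: [0.0, 0.3, 0.5]
gripper_width: 0.0005
gripper_force: 0.0
```

```bash
python3 -m handwheel '[{"grip":1,"travel":[0,0,0.05],"spin":0},{"grip":1,"travel":[0,0,0],"spin":0}]'; python3 -m handwheel '[{"grip":1,"travel":[0,0,0.04],"spin":0},{"grip":1,"travel":[0,0,0],"spin":0}]'
```

```text
time_s: 15.28
tcp_pos: [0.568, -0.0406, 0.1563]
eef_rot: [-180.0, 0.0, -152.7]
contact_force: [-1.7, 0.9, 5.5]
gripper_width: 0.0009
gripper_force: 2.5
time_s: 15.52
tcp_pos: [0.5681, -0.0406, 0.1562]
eef_rot: [-180.0, 0.1, -152.7]
contact_force: [-5.0, 0.3, 11.8]
gripper_width: 0.0005
gripper_force: 6.0
```

Contact came with the tip at 0.148 and about 5 N, so the die is fully home. Next I raise, spin back and move over post1 at about (0.658, -0.029).

```bash
python3 -m handwheel '[{"grip":1,"travel":[0,0,-0.5],"spin":0},{"grip":1,"travel":[0,0,-0.9],"spin":0},{"grip":0,"travel":[0,0,0],"spin":-1},{"grip":0,"travel":[0,0,0],"spin":-1},{"grip":0,"travel":[0,0,0],"spin":-1},{"grip":0,"travel":[0,0,0],"spin":-1},{"grip":0,"travel":[0,0,0],"spin":-1},{"grip":0,"travel":[0,0,0],"spin":-1}]'
python3 -m handwheel '[{"grip":0,"travel":[0,0,0],"spin":-1},{"grip":0,"travel":[0,0,0],"spin":-1},{"grip":0,"travel":[0,0,0],"spin":-1},{"grip":0,"travel":[0,0,0],"spin":-1},{"grip":0,"travel":[0,0,0],"spin":-1},{"grip":0,"travel":[0,0,0],"spin":-1},{"grip":0,"travel":[0,0,0],"spin":-1},{"grip":0,"travel":[0,0,0],"spin":-1}]'
python3 -m handwheel '[{"grip":0,"travel":[0,0,0],"spin":-1},{"grip":0,"travel":[0,0,0],"spin":-1},{"grip":0,"travel":[0,0,0],"spin":-1},{"grip":0,"travel":[0,0,0],"spin":-1},{"grip":0,"travel":[0,0,0],"spin":-1},{"grip":0,"travel":[0,0,0],"spin":-1},{"grip":0,"travel":[0,0,0],"spin":-1},{"grip":0,"travel":[0,0,0],"spin":-1}]'
python3 -m handwheel '[{"grip":0,"travel":[0,0,0],"spin":-1},{"grip":0,"travel":[0,0,0],"spin":-0.8},{"grip":0,"travel":[0.9,-0.8,0],"spin":0},{"grip":0,"travel":[0.9,-0.8,0],"spin":0},{"grip":0,"travel":[0.9,-0.8,0],"spin":0},{"grip":0,"travel":[0,0,0],"spin":0}]'
python3 - <<'E'
from h import *
T=tool(); im=snap('wrist','w5')
for p in [(.568,-.0405,.148),(.658,-.029,.12),(.48,-.0135,.12)]: print(p,proj('wrist',p,T).round(0))
E
```

```text
time_s: 16.52
tcp_pos: [0.568, -0.0406, 0.19]
eef_rot: [-180.0, 0.0, -122.6]
contact_force: [-0.1, -0.0, 0.3]
gripper_width: 0.0436
gripper_force: 0.0
time_s: 17.52
tcp_pos: [0.568, -0.0406, 0.19]
eef_rot: [-180.0, -0.0, -82.6]
contact_force: [-0.8, -0.0, -0.1]
gripper_width: 0.0438
gripper_force: 0.0
time_s: 18.52
tcp_pos: [0.568, -0.0406, 0.19]
eef_rot: [-180.0, -0.0, -42.6]
contact_force: [-0.6, -0.0, -0.3]
gripper_width: 0.0437
gripper_force: 0.0
time_s: 19.27
tcp_pos: [0.6588, -0.028, 0.189]
eef_rot: [180.0, 0.0, -33.8]
contact_force: [-0.8, -0.8, -0.4]
gripper_width: 0.0441
gripper_force: 0.0
(0.568, -0.0405, 0.148) [399. 310.]
(0.658, -0.029, 0.12) [321. 213.]
(0.48, -0.0135, 0.12) [407. 363.]
```

View pics/w5.png

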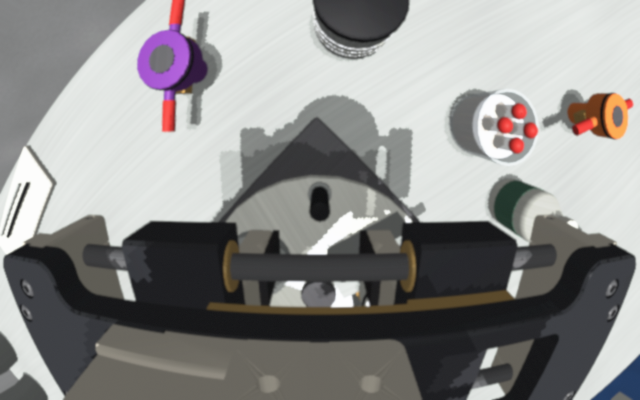

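Post1's top is at about (320,210), against a predicted (321,213), between the fingers. I lower, close loosely round it, then sweep clockwise.

```bash
python3 -m handwheel '[{"grip":0,"travel":[0,0,0.9],"spin":0},{"grip":0,"travel":[0,0,0.9],"spin":0},{"grip":0,"travel":[0,0,0.9],"spin":0},{"grip":0,"travel":[0,0,0.66],"spin":0},{"grip":0.5,"travel":[0,0,0],"spin":0},{"grip":0.5,"travel":[0,0,0],"spin":0},{"grip":0.5,"travel":[0,0,0],"spin":0}]'
python3 -m handwheel '[{"grip":0.5,"travel":[-0.01,0.18,0],"spin":0.5},{"grip":0.5,"travel":[-0.016,0.366,0],"spin":1},{"grip":0.5,"travel":[-0.016,0.366,0],"spin":1},{"grip":0.5,"travel":[-0.016,0.366,0],"spin":1}]'
```

```text
time_s: 20.2
tcp_pos: [0.6579, -0.0281, 0.1067]
eef_rot: [-179.9, -0.1, -33.7]
contact_force: [-0.1, 0.5, 0.7]
gripper_width: 0.0232
gripper_force: 0.0
time_s: 20.7
tcp_pos: [0.6375, -0.0502, 0.1066]
eef_rot: [-179.7, -0.1, -51.4]
contact_force: [3.5, 5.9, -1.8]
gripper_width: 0.0219
gripper_force: 3.4
```

```bash
python3 -m handwheel '[{"grip":0.5,"travel":[-0.01,0.366,0],"spin":1},{"grip":0.5,"travel":[-0.01,0.366,0],"spin":1},{"grip":0.5,"travel":[-0.01,0.366,0],"spin":1},{"grip":0.5,"travel":[-0.01,0.366,0],"spin":1},{"grip":0.5,"travel":[-0.01,0.366,0],"spin":1},{"grip":0.5,"travel":[-0.01,0.366,0],"spin":1},{"grip":0.5,"travel":[-0.01,0.366,0],"spin":1},{"grip":0.5,"travel":[-0.01,0.366,0],"spin":1}]'
```

```text
time_s: 21.7
tcp_pos: [0.5712, -0.0748, 0.1073]
eef_rot: [-179.6, 0.1, -91.4]
contact_force: [7.4, 2.3, -2.1]
gripper_width: 0.0221
gripper_force: 3.3
```

```bash
python3 -m handwheel '[{"grip":0.5,"travel":[-0.01,0.366,0],"spin":1},{"grip":0.5,"travel":[-0.01,0.366,0],"spin":1},{"grip":0.5,"travel":[-0.01,0.366,0],"spin":1},{"grip":0.5,"travel":[-0.01,0.366,0],"spin":1},{"grip":0.5,"travel":[-0.01,0.366,0],"spin":1},{"grip":0.5,"travel":[-0.01,0.366,0],"spin":1},{"grip":0.5,"travel":[-0.01,0.366,0],"spin":1},{"grip":0.5,"travel":[-0.01,0.366,0],"spin":1}]'
python3 -m handwheel '[{"grip":0.5,"travel":[-0.01,0.366,0],"spin":1},{"grip":0.5,"travel":[-0.01,0.366,0],"spin":1},{"grip":0.5,"travel":[-0.01,0.366,0],"spin":1},{"grip":0.5,"travel":[0,-0.1,0],"spin":0},{"grip":0.1,"travel":[0,0,0],"spin":0},{"grip":0.1,"travel":[0,0,0],"spin":0}]'
```

```text
time_s: 22.7
tcp_pos: [0.5039, -0.0504, 0.1075]
eef_rot: [-179.7, 0.3, -131.4]
contact_force: [6.9, -1.3, -0.2]
gripper_width: 0.0218
gripper_force: 3.3
time_s: 23.45
tcp_pos: [0.4837, -0.0328, 0.1055]
eef_rot: [180.0, -0.0, -146.2]
contact_force: [-0.3, -0.3, -0.3]
gripper_width: 0.0364
gripper_force: 0.0
```

```bash
python3 -m handwheel '[{"grip":0,"travel":[0,0,-0.9],"spin":0},{"grip":0,"travel":[0,0,-0.9],"spin":0},{"grip":0,"travel":[0,0,-0.9],"spin":0},{"grip":0,"travel":[0,0,-0.9],"spin":0},{"grip":0,"travel":[-0.12,-0.92,0],"spin":0},{"grip":0,"travel":[-0.12,-0.92,0],"spin":0},{"grip":0,"travel":[-0.12,-0.92,0],"spin":0}]'
python3 -m handwheel '[{"grip":0,"travel":[-0.83,-0.36,0],"spin":0},{"grip":0,"travel":[-0.83,-0.36,0],"spin":0},{"grip":0,"travel":[-0.83,-0.36,0],"spin":0},{"grip":0,"travel":[-0.83,-0.36,0],"spin":0},{"grip":0,"travel":[-0.83,-0.36,0],"spin":0},{"grip":0,"travel":[-0.83,-0.36,0],"spin":0},{"grip":0,"travel":[0,0,0],"spin":-1},{"grip":0,"travel":[0,0,0],"spin":-1}]'
python3 -m handwheel '[{"grip":0,"travel":[0,0,0],"spin":-1},{"grip":0,"travel":[0,0,0],"spin":-1},{"grip":0,"travel":[0,0,0],"spin":-1},{"grip":0,"travel":[0,0,0],"spin":-1},{"grip":0,"travel":[0,0,0],"spin":-1},{"grip":0,"travel":[0,0,0],"spin":-1},{"grip":0,"travel":[0,0,0],"spin":-1},{"grip":0,"travel":[0,0,0],"spin":-1}]'
python3 -m handwheel '[{"grip":0,"travel":[0,0,0],"spin":-1},{"grip":0,"travel":[0,0,0],"spin":-1},{"grip":0,"travel":[0,0,0],"spin":-1},{"grip":0,"travel":[0,0,0],"spin":-1},{"grip":0,"travel":[0,0,0],"spin":-1},{"grip":0,"travel":[0,0,0],"spin":-1},{"grip":0,"travel":[0,0,0],"spin":-1},{"grip":0,"travel":[0,0,0],"spin":-1}]'
python3 -m handwheel '[{"grip":0,"travel":[0,0,0],"spin":-1},{"grip":0,"travel":[0,0,0],"spin":-1},{"grip":0,"travel":[0,0,0],"spin":-1},{"grip":0,"travel":[0,0,0],"spin":-1},{"grip":0,"travel":[0,0,0],"spin":-1},{"grip":0,"travel":[0,0,0],"spin":-0.6},{"grip":0,"travel":[0,0,0],"spin":0}]'
python3 - <<'E'
from h import *
T=tool(); print(T[:3,3])
A=np.array([.5717,.0297])
cams={c:snap(c,c+'6') for c in ('scene','side','wrist')}
for c,im in cams.items():
    hsv=cv2.cvtColor(im,cv2.COLOR_RGB2HSV)
    m=(((hsv[...,0]<6)|(hsv[...,0]>174))&(hsv[...,1]>140)&(hsv[...,2]>60)).astype(np.uint8)
    n,l,s,cen=cv2.connectedComponentsWithStats(m)
    for i in range(1,n):
        if s[i,4]>5:
            p=at_z(c,cen[i],.127,T)[:2]; d=p-A
            if np.hypot(*d)<.15: print(c,'red',cen[i].round(1),s[i,4],p.round(4),np.hypot(*d).round(4),np.degrees(np.arctan2(d[1],d[0])).round(1))
    # dark post tops near expectation; orange nest
    m=((hsv[...,0]>10)&(hsv[...,0]<25)&(hsv[...,1]>110)&(hsv[...,2]>120)).astype(np.uint8)
    n,l,s,cen=cv2.connectedComponentsWithStats(m)
    for i in range(1,n):
        if s[i,4]>20:
            p=at_z(c,cen[i],.084,T)[:2]; d=p-A
            if np.hypot(*d)<.15: print(c,'nest',cen[i].round(1),s[i,4],p.round(4),np.hypot(*d).round(4),np.degrees(np.arctan2(d[1],d[0])).round(1))
E
```

```text
time_s: 24.32
tcp_pos: [0.5299, -0.0856, 0.1955]
eef_rot: [180.0, -0.0, -146.2]
contact_force: [-0.2, 0.7, -0.5]
gripper_width: 0.0438
gripper_force: 0.0
time_s: 25.32
tcp_pos: [0.6631, -0.0609, 0.1946]
eef_rot: [179.9, -0.1, -136.1]
contact_force: [-0.6, 0.4, -0.0]
gripper_width: 0.0439
gripper_force: 0.0
time_s: 26.32
tcp_pos: [0.6629, -0.061, 0.195]
eef_rot: [179.9, -0.0, -96.1]
contact_force: [-0.6, -0.4, 0.6]
gripper_width: 0.0437
gripper_force: 0.0
time_s: 27.32
tcp_pos: [0.6629, -0.0609, 0.1951]
eef_rot: [180.0, 0.0, -56.1]
contact_force: [-0.0, -0.4, 0.0]
gripper_width: 0.044
gripper_force: 0.0
time_s: 28.2
tcp_pos: [0.6629, -0.0609, 0.1951]
eef_rot: [180.0, 0.0, -28.3]
contact_force: [-0.2, -0.4, 0.2]
gripper_width: 0.0441
gripper_force: 0.0
[ 0.66293587 -0.06089913  0.19513916]
scene red [354.9 178.3] 18 [0.5575 0.0339] 0.0148 163.4
scene nest [334.8 208.7] 119 [ 0.5815 -0.0416] 0.0719 -82.2
side red [286.6 175.8] 22 [0.5602 0.0363] 0.0132 150.3
side red [251.1 181.4] 8 [0.4702 0.0818] 0.114 152.8
side nest [309.6 197.5] 88 [ 0.5785 -0.0406] 0.0706 -84.5
wrist nest [339.5 287.7] 512 [ 0.5747 -0.036 ] 0.0658 -87.4
```

```bash
python3 -m handwheel '[{"grip":0,"travel":[-0.37,-0.81,0],"spin":0},{"grip":0,"travel":[-0.37,-0.81,0],"spin":0},{"grip":0,"travel":[0,0,0.9],"spin":0},{"grip":0,"travel":[0,0,0.9],"spin":0},{"grip":0,"travel":[0,0,0.9],"spin":0},{"grip":0,"travel":[0,0,0.85],"spin":0},{"grip":0.5,"travel":[0,0,0],"spin":0},{"grip":0.5,"travel":[0,0,0],"spin":0}]'
python3 -m handwheel '[{"grip":0.5,"travel":[0,0,0],"spin":0},{"grip":0.5,"travel":[-0.016,0.366,0],"spin":1},{"grip":0.5,"travel":[-0.016,0.366,0],"spin":1}]'
```

```text
time_s: 29.35
tcp_pos: [0.6666, -0.0155, 0.1077]
eef_rot: [-180.0, -0.1, -28.2]
contact_force: [0.9, 0.3, 1.1]
gripper_width: 0.0291
gripper_force: 0.0
time_s: 29.72
tcp_pos: [0.6582, -0.0301, 0.1081]
eef_rot: [-179.7, -0.2, -38.4]
contact_force: [5.1, 5.8, -2.3]
gripper_width: 0.0221
gripper_force: 3.6
```

```bash
python3 -m handwheel '[{"grip":0.5,"travel":[-0.01,0.366,0],"spin":0.95},{"grip":0.5,"travel":[-0.01,0.366,0],"spin":0.95},{"grip":0.5,"travel":[-0.01,0.366,0],"spin":0.95},{"grip":0.5,"travel":[-0.01,0.366,0],"spin":0.95},{"grip":0.5,"travel":[-0.01,0.366,0],"spin":0.95},{"grip":0.5,"travel":[-0.01,0.366,0],"spin":0.95},{"grip":0.5,"travel":[0,0.36,0],"spin":0.95},{"grip":0.5,"travel":[0,0,0],"spin":0}]'
cat > meas.py <<'E'
from h import *
import sys
k=sys.argv[1]; A=np.array([.5717,.0297]); T=tool()
for c in ('scene','side'):
    im=snap(c,c+k); hsv=cv2.cvtColor(im,cv2.COLOR_RGB2HSV)
    for lab,m,z in (('red',((hsv[...,0]<6)|(hsv[...,0]>174))&(hsv[...,1]>140)&(hsv[...,2]>60),.127),('nest',(hsv[...,0]>10)&(hsv[...,0]<25)&(hsv[...,1]>110)&(hsv[...,2]>100),.084)):
        n,l,s,cen=cv2.connectedComponentsWithStats(m.astype(np.uint8))
        for i in range(1,n):
            p=at_z(c,cen[i],z)[:2]; d=p-A
            if s[i,4]>5 and np.hypot(*d)<.16: print(c,lab,cen[i].round(1),s[i].tolist(),p.round(4),np.hypot(*d).round(4),np.degrees(np.arctan2(d[1],d[0])).round(1))
E
python3 meas.py 7
```

```text
time_s: 30.72
tcp_pos: [0.6065, -0.0687, 0.1085]
eef_rot: [-179.8, -0.0, -71.5]
contact_force: [3.2, 1.3, 1.0]
gripper_width: 0.022
gripper_force: 1.5
scene red [385.4 154.6] [383, 152, 6, 6, 21] [0.5275 0.1554] 0.1332 109.4
scene red [361.5 176.3] [359, 173, 7, 8, 32] [0.5604 0.0518] 0.0248 117.1
side nest [292.  202.9] [286, 199, 13, 9, 99] [ 0.5263 -0.0257] 0.0717 -129.3
```

```bash
python3 -m handwheel '[{"grip":0.5,"travel":[-0.01,0.3,0],"spin":0.8},{"grip":0.5,"travel":[-0.01,0.25,0],"spin":0.7},{"grip":0.5,"travel":[0,0,0],"spin":0},{"grip":0.5,"travel":[0,0,0],"spin":0}]'; python3 - <<'E'
from h import *
T=tool();d=T[:2,3]-[.5717,.0297];print(np.degrees(np.arctan2(d[1],d[0])))
E
python3 meas.py 8
```

```text
time_s: 31.32
tcp_pos: [0.5931, -0.0721, 0.1076]
eef_rot: [-179.9, -0.0, -78.9]
contact_force: [5.2, 0.6, 2.4]
gripper_width: 0.0221
gripper_force: 2.7
-78.12198773037133
scene red [390.1 157.8] [387, 155, 7, 7, 28] [0.5443 0.157 ] 0.1302 102.1
scene red [362.  177.1] [357, 174, 10, 7, 39] [0.5633 0.0511] 0.023 111.5
side red [258.4 160.6] [255, 159, 7, 5, 12] [0.5487 0.1533] 0.1257 100.6
side nest [288.8 202.9] [282, 199, 14, 9, 99] [ 0.5196 -0.0199] 0.072 -136.4
```

Every cue puts the holder at azimuth 100 to 101°, with the ram at 100.3°. I let go, lift clear and check.

```bash
python3 -m handwheel '[{"grip":0.5,"travel":[0,-0.12,0],"spin":0},{"grip":0,"travel":[0,0,0],"spin":0},{"grip":0,"travel":[0,0,0],"spin":0},{"grip":0,"travel":[0,0,-0.9],"spin":0},{"grip":0,"travel":[0,0,-0.9],"spin":0},{"grip":0,"travel":[0.9,0,-0.9],"spin":0},{"grip":0,"travel":[0.9,0,-0.9],"spin":0},{"grip":0,"travel":[0.9,0,0],"spin":0}]'; python3 meas.py 9; python3 - <<'E'
from h import *
a=cv2.imread('pics/scene9.png'); b=cv2.imread('pics/side9.png')
v=[]
for c,i,y,x in (('scene',a,130,310),('side',b,130,210)):
    for p in ((.559,.0995,.148),(.559,.0995,.19)):
        q=proj(c,p); print(c,p,q-[x,y])
    v.append(cv2.resize(i[y:y+75,x:x+100],(400,300),interpolation=cv2.INTER_CUBIC))
cv2.imwrite('pics/fin.png',np.hstack(v))
E
```

```text
time_s: 32.42
tcp_pos: [0.6083, -0.1387, 0.1989]
eef_rot: [-179.8, -0.0, -79.0]
contact_force: [-0.1, -0.2, -0.6]
gripper_width: 0.0439
gripper_force: 0.0
scene red [390.2 157.6] [387, 155, 7, 6, 25] [0.5439 0.1579] 0.1312 102.2
scene red [362.  176.8] [358, 174, 9, 7, 33] [0.5627 0.0517] 0.0238 112.2
side red [257.9 160.1] [255, 159, 7, 3, 9] [0.549  0.1564] 0.1288 100.1
side nest [288.8 202.6] [283, 199, 13, 8, 78] [ 0.5206 -0.0188] 0.0705 -136.5
scene (0.559, 0.0995, 0.148) [67.09933289 32.5310096 ]
scene (0.559, 0.0995, 0.19) [68.81047816 19.08963304]
side (0.559, 0.0995, 0.148) [61.98734011 30.69053918]
side (0.559, 0.0995, 0.19) [61.1598028  18.19014168]
```

View pics/fin.png

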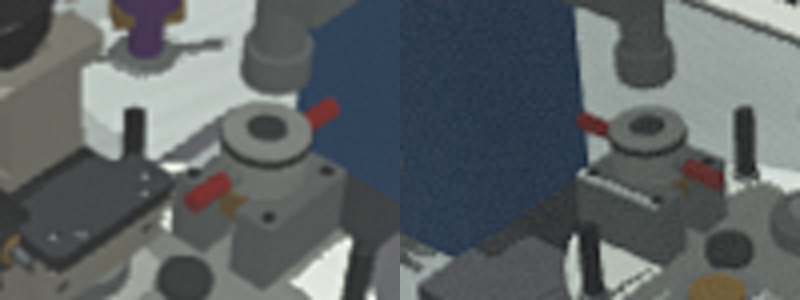

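```bash
python3 - <<'E'
from h import *
A=np.array([.5717,.0297])
for n,c,p,z in (('ram','scene',(379.2,147.5),.19),('ram','side',(271.2,147.3),.19),('die','scene',(376.8,162.2),.148),('die','side',(271.8,162.2),.148)):
    q=at_z(c,p,z)[:2];d=q-A;print(n,c,q.round(4),np.hypot(*d).round(4),np.degrees(np.arctan2(d[1],d[0])).round(1))
# reproject rims for numeric check
t=np.linspace(0,2*np.pi,60)
for n,c0,r,z,offs in (('ram',(.559,.0995),.021,.19,0),('die',(.559,.0985),.028,.148,0)):
    for c,o in (('scene',(310,130)),('side',(210,130))):
        P=np.array([(proj(c,(c0[0]+r*np.cos(a),c0[1]+r*np.sin(a),z))-o)*4 for a in t]); print(n,c,'u',P[:,0].min().round(),P[:,0].max().round(),'v',P[:,1].min().round(),P[:,1].max().round())
E
```

```text
ram scene [0.5547 0.1042] 0.0764 102.8
ram side [0.5621 0.1032] 0.0742 97.5
die scene [0.5576 0.0997] 0.0714 101.4
die side [0.5537 0.0936] 0.0664 105.7
ram scene u 240.0 311.0 v 55.0 98.0
ram side u 215.0 274.0 v 57.0 89.0
die scene u 222.0 313.0 v 102.0 161.0
die side u 210.0 288.0 v 102.0 145.0
```

The die top is at (267,129) in the scene half of the crop and (247,130) in the side half. It sits flat on the holder, below the ram at (277,70) and (245,70). Comparing the rims, it is about 2 mm off the ram axis, inside the 6 mm tolerance, and the gripper is clear. I hand in.

```bash
python3 -c "
from plant import close_job
print(close_job())"
```

```text
the job is handed in; nothing more can be done
None
```

I turned the die into its slot, where it dropped fully home, then turned the dial clockwise until the die stood about 2 mm off the ram axis (6 mm allowed). I handed the job in at about 32 s of the 61 s; no verdict was returned.

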